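Lock the gold case with its square key

TASK

Lock the blue carrying case: take the square key (red handle) from the wooden stand, push it fully home into the square socket of the case's lock, then turn it clockwise, seen from above, as far as it goes. Leave the key standing in the lock and let go of it, and leave the black-handled key in the stand.

Things in the scene. Friction and masses are not known exactly. Their poses are not given: they have to be found in the camera images.
- square_key_grip (a point): Centre of the red T-handle: bar 60 mm along its x, 14 mm thick along y (grasp across this), 24 mm high. Below it a 16 mm square steel shank, sides along x and y, ends in a tip 68 mm under this point; the last 5 mm taper to 9 mm. About 90 g. It starts upright in one of two holes (28 mm deep) of a fixed wooden stand 42 mm high; lift it straight up 35 mm or more to clear it.
- tri_key_grip (a point): Centre of the black T-handle of the other key (three-cornered shank, otherwise the same sizes), in the stand's other hole, 100 mm beside the red one. Does not fit this job; stays where it is.
- socket (a point): Centre of the mouth of the lock's square socket. z up; its sides lie along x and y, which turn with the lock (the key fits at any quarter turn). 36 mm square at the mouth, it narrows over 10 mm to a 20 mm square well; floor 28 mm below the mouth. Key fully home: handle centre 40 mm above this point. The key has 17 degrees of play either way in the well before it drives the lock.
- lock (a joint): Turn of the lock's dark grey disc (59 mm, in a round steel boss 71 mm wide, 69 mm above the bench, on the fixed blue case 180x130x36 mm), rad, growing clockwise from above: 0 to 0.25 at the start (white mark near the yellow dot), 1.05 at its stop (mark at the green dot). Friction 0.15 N m; stays where left.

How it is judged:
By the outcome, as a careful person would: the job done as asked, in the order asked, and still so for the second after the job is handed in, with the robot touching nothing.
It also fails if it takes over 38 s, if anything falls off the work surface, if the arm or the gripper's body presses on something with over 40 N, if the wrist force passes 120 N, or if a joint passes its speed limit or range.

ROBOT

A 6-joint arm with a two-finger parallel gripper is mounted at the origin on a cart in front of the work surface, level with it; the furniture and walls round the work are solid. World frame = base frame: x ahead of the robot, y to its left, z up, the work surface at z = 0. Lengths are in m, angles in rad, forces in N, time in s.
With the tool pointing down it reaches from about 0.4 to 0.825 m from the base axis. Payload 7 kg.
Tool frame: the origin (TCP) lies at the very end of the fingers, on their centre line; the grasp point (between the pads) lies 19 mm behind it (tcp_to_grasp is the distance from the TCP to the grasp point, in m); x points along the fingers, z is the direction in which the jaws open and shut, and the axes are right-handed (so a half turn about x gives the same grasp; the last joint's range is limited). The gripper opens to 88 mm and grips with 3 to 60 N. Pads are 19 mm wide; open, the fingers measure 130 mm over their backs; the gripper's body (78 mm by 193 mm) begins 47 mm behind the grasp point.
Start: joints at [-0.914, 0.359, 0.012, 0, -1.224, -0.288], TCP at [0.243, -0.63, 0.227] pointing down, gripper open.
Joint ranges: [-3.07, 3.07], [-1.43, 2.12], [-1.02, 1.25], [-3.03, 1.67], [-3.05, -0], [-3.03, 3.03]. Speed limits (rad/s): [2.39, 2.39, 3.01, 3.14, 3.14, 3.14].

INTERFACE

Orientations are given as [roll, pitch, yaw] about the fixed x, y, z axes, in that order (R = Rz(yaw) Ry(pitch) Rx(roll)).
In Python, from station import get_state, grab_frame, job_done, tcp_to_grasp gives the robot as it stands. The module is installed in compiled form; this text tells all that it offers.
- The arm moves only by the shell command python3 -m crank 'ROWS' [FORCE]. ROWS is JSON, a list of rows, each a list of 7 numbers: the shift along the tool's x, y, z in m, then the turn, a rotation vector about the tool's x, y, z in rad, then the opening, from 0 (shut) to 1 (fully open). In form: [[x, y, z, wx, wy, wz, fingers], ...]. A call has 1 to 10 rows; each row is the pose to reach, as a shift and turn from the pose commanded when the call began, along the tool's axes at that moment; what a row does not reach only later rows make up. A row lasts 1/8 s, in which the tool goes at most 62.5 mm and 10.7 degrees, less where a joint would pass 70% of its speed; a pose out of reach is approached as far as the arm can. A call with a gripper value outside its range is refused whole. The fingers move at their own pace and stop on an object; FORCE is the grip in N (left out, the last holds). Time passes only in rows, so rows that repeat a pose let the fingers close. It gives the time, the measured TCP pose, the force and the opening at its end, in the units of the state.
- get_state(): the state, without advancing time (a new reading comes with each control period).
- grab_frame(name): name is "scene" or "top"; returns a dict with "pixels" (384x512x3 uint8, red, green, blue), "vfov" (degrees; the focal length in pixels is half the picture's height over the tangent of half this angle, whatever the lens; pixels are square), "cx", "cy" (the principal point, pixels), "extrinsics" (4x4, takes a point from world to camera coordinates). Camera axes: x right, y up, looking along -z (the intrinsics and any distortion apply to the point x, -y, -z); pixel columns grow to the right and rows downward; lengths in m; the calibration is good to about 2 mm. A picture is of the moment at which its call begins. There is no depth.
- job_done(): hands the job in, once; it reports no verdict.
The state is a dict: "t": time; "q": joint angles; "qd": joint speeds; "joint_efforts": joint torques, N m; "eef_pos": TCP position; "ee_rot": TCP orientation; "force": force on the tool from outside, world axes, zero at the start; "moment": the same for the moment, N m; "width": finger opening in m.
Only numpy, scipy, OpenCV 4.12 (cv2) and the standard library are available. Lean on these libraries where they do the work, as an engineer would, in place of code of your own. Each camera call takes 0.05 s, during which the arm holds its last target.

## Working session

There is one attempt and no reset: what is moved stays moved. The work goes in short steps, Python scripts to look and compute and a shell command to move; the robot and the scene stay as the last step left them, time stands still between calls to the robot, and variables do not carry over. Pictures are saved under pics/ and viewed, and the job is handed in when it is done.

```bash
mkdir -p pics
python3 - <<'E'
from station import *
import cv2
print(get_state(), tcp_to_grasp)
for n in("scene","top"):
    f=grab_frame(n); cv2.imwrite(f"pics/{n}0.png",f["pixels"][:,:,::-1])
    print(n,{k:v for k,v in f.items() if k!="pixels"})
E
```

```text
{'t': 0.0, 'q': array([-9.13919265e-01,  3.59353190e-01,  1.10163920e-02, -3.62363545e-04,
       -1.22407038e+00, -2.88117905e-01]), 'qd': array([-0.00016682,  0.00206024, -0.00232152,  0.00093886,  0.00015447,
       -0.00277382]), 'joint_efforts': array([ 2.14296539e-03, -5.82722032e+01,  2.93049413e+01,  6.99694008e+00,
        6.69937843e-03, -1.22665606e-04]), 'eef_pos': array([ 0.24311312, -0.62915781,  0.22562378]), 'ee_rot': array([0.07974767, 1.56914984, 2.01917974]), 'force': array([-0.19715565, -0.06399651, -0.55005477]), 'moment': array([ 0.00648437, -0.02083306,  0.04652985]), 'width': 0.08787822665180005} 0.0188
scene {'vfov': 47.64612537292086, 'cx': 257.67954699562137, 'cy': 186.7369613602726, 'extrinsics': array([[ 0.72773869, -0.68550464,  0.02190406, -0.42978991],
       [ 0.28801376,  0.33443094,  0.89733161, -0.21587165],
       [-0.62245038, -0.64671426,  0.44081311, -0.61051124],
       [ 0.        ,  0.        ,  0.        ,  1.        ]])}
top {'vfov': 43.790058838595385, 'cx': 264.2377054365527, 'cy': 188.9102928641338, 'extrinsics': array([[ 0.01493765, -0.99987505,  0.0051714 , -0.08006742],
       [ 0.98475763,  0.01560776,  0.17323053, -0.50821358],
       [-0.1732896 ,  0.00250492,  0.98486773, -1.06237075],
       [ 0.        ,  0.        ,  0.        ,  1.        ]])}
```

View pics/scene0.png

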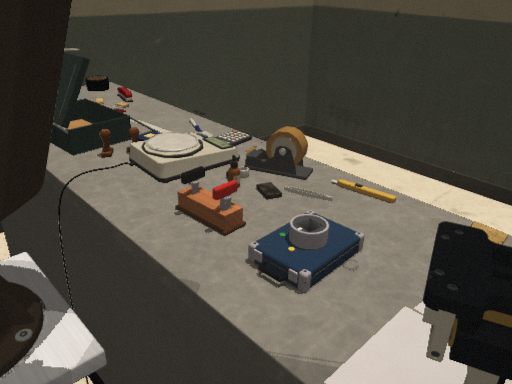

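View pics/top0.png

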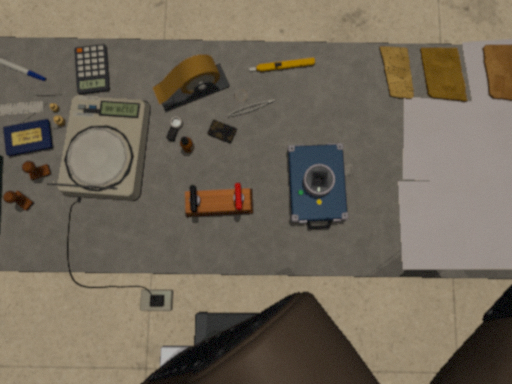

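The top view shows the red handle at about (239,197), the black one at (193,198), and the lock boss at (319,180) with the yellow dot at (319,202) and the green one at (301,192). Next I'll enlarge these areas and measure them.

```bash
cat > h.py <<'E'
import numpy as np, cv2
from station import *
def K(f):
    F=f["pixels"].shape[0]/2/np.tan(np.radians(f["vfov"]/2)); return F
def ray(f,u,v):
    F=K(f);E=f["extrinsics"];R=E[:3,:3];t=E[:3,3]
    d=R.T@np.array([(u-f["cx"])/F,-(v-f["cy"])/F,-1.]); return -R.T@t,d
def onz(f,u,v,z):
    o,d=ray(f,u,v); return o+d*(z-o[2])/d[2]
def proj(f,p):
    E=f["extrinsics"];c=E[:3,:3]@np.array(p)+E[:3,3];F=K(f)
    return np.array([f["cx"]+F*c[0]/-c[2],f["cy"]-F*c[1]/-c[2]])
def tri(f,a,g,b):
    o1,d1=ray(f,*a);o2,d2=ray(g,*b)
    A=np.stack([d1,-d2],1);s=np.linalg.lstsq(A,o2-o1,rcond=None)[0]
    p,q=o1+d1*s[0],o2+d2*s[1]; return (p+q)/2,np.linalg.norm(p-q)
def crop(f,u,v,w,h,k,name):
    c=f["pixels"][v:v+h,u:u+w,::-1]; cv2.imwrite(name,cv2.resize(c,None,fx=k,fy=k,interpolation=cv2.INTER_CUBIC))
def redmask(f):
    h=cv2.cvtColor(f["pixels"],cv2.COLOR_RGB2HSV).astype(int)
    return (((h[...,0]<6)|(h[...,0]>172))&(h[...,1]>170)&(h[...,2]>70)).astype(np.uint8)
def blobs(m,mina=15):
    n,l,s,c=cv2.connectedComponentsWithStats(m); out=[]
    for i in range(1,n):
        if s[i,4]>=mina:
            pts=np.argwhere(l==i)[:,::-1].astype(np.float32); out.append((c[i],s[i],cv2.minAreaRect(pts)))
    return out
E
python3 - <<'E'
from h import *
t=grab_frame("top");s=grab_frame("scene")
crop(t,180,130,180,110,4,"pics/t1.png"); crop(s,165,160,200,130,4,"pics/s1.png")
for n,f in(("t",t),("s",s)):
    for b in blobs(redmask(f)): print(n,b)
E
```

```text
t (array([237.86577181, 196.09395973]), array([235, 183,   7,  27, 149], dtype=int32), ((238.0, 196.0), (26.0, 6.0), 90.0))
s (array([126.01785714,  91.57142857]), array([120,  87,  12,  10,  56], dtype=int32), ((125.75001525878906, 91.25000762939453), (12.727922439575195, 4.949747085571289), 45.0))
s (array([224.58680556, 189.36111111]), array([213, 180,  24,  20, 288], dtype=int32), ((224.6277618408203, 189.27371215820312), (11.417905807495117, 27.608379364013672), 64.98310089111328))
```

```bash
sleep 1
```

```text
(no output)
```

View pics/t1.png

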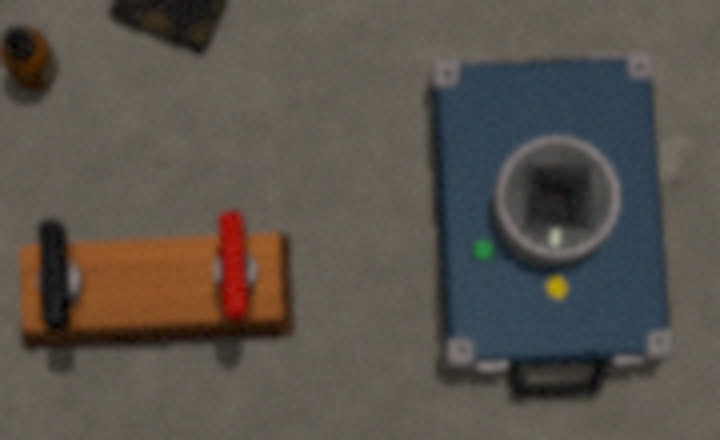

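View pics/s1.png

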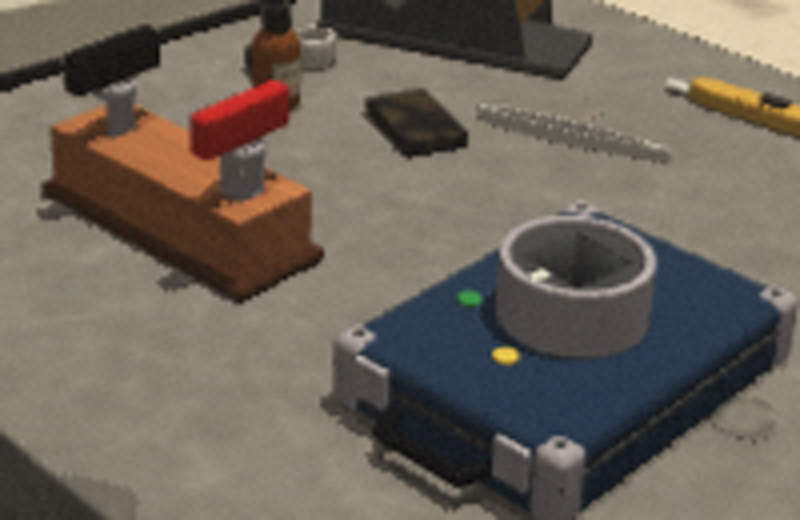

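Run:
```python
from h import *
t=grab_frame("top");s=grab_frame("scene")
bt=blobs(redmask(t))[0]; bs=[b for b in blobs(redmask(s)) if b[1][4]>150][0]
print("tri red",tri(t,bt[0],s,bs[0]), "onz94",onz(t,*bt[0],.094),onz(t,*bt[0],.082),"scene82",onz(s,*bs[0],.082))
m=redmask(t).astype(bool); p=np.argwhere(m)[:,::-1]
w=np.array([onz(t,u,v,.094)[:2] for u,v in p]); c=w.mean(0); e,V=np.linalg.eigh(np.cov((w-c).T)); print("axis",np.degrees(np.arctan2(V[1,1],V[0,1])),"ext",np.ptp((w-c)@V,axis=0))
# black
for n,f,(u0,v0,u1,v1) in(("t",t,(183,180,204,215)),("s",s,(175,163,208,184))):
    g=f["pixels"].max(2)<45; q=np.zeros_like(g); q[v0:v1,u0:u1]=g[v0:v1,u0:u1]
    for b in blobs(q.astype(np.uint8),40): print("black",n,b[0],b[1],onz(f,*b[0],.085))
# dots and mark
def hsv(f): return cv2.cvtColor(f["pixels"],cv2.COLOR_RGB2HSV).astype(int)
for n,f,(u0,v0,u1,v1) in(("t",t,(290,150,345,215)),("s",s,(255,205,345,262))):
    h=hsv(f); roi=np.zeros(h.shape[:2],bool); roi[v0:v1,u0:u1]=1
    for nm,mm,z in(("yel",(h[...,0]>18)&(h[...,0]<32)&(h[...,1]>140)&(h[...,2]>110),.037),("grn",(h[...,0]>50)&(h[...,0]<85)&(h[...,1]>110)&(h[...,2]>70),.037)):
        for b in blobs((mm&roi).astype(np.uint8),4): print(n,nm,b[0],b[1][4],onz(f,*b[0],z))
    # boss: non-blue low saturation bright
    mm=((h[...,1]<70)&(h[...,2]>120)&roi).astype(np.uint8)
    for b in blobs(mm,4):
        print(n,"rim",b[0],b[1])
```

```text
tri red (array([ 0.48477469, -0.01356014,  0.0842017 ]), np.float64(0.0003047809574166523)) onz94 [ 0.48333862 -0.01416967  0.094     ] [ 0.48525001 -0.01353212  0.082     ] scene82 [ 0.48741231 -0.01006764  0.082     ]
axis -175.60068240506578 ext [0.01560004 0.05853565]
black t [193.57407407 200.54938272] [190 186  14  29 162] [0.47355378 0.08432035 0.085     ]
black s [191.98188406 174.77536232] [175 167  33  17 276] [0.47541412 0.08392996 0.085     ]
t yel [318.63157895 201.26315789] 19 [ 0.48357482 -0.19908568  0.037     ]
t grn [300.4  191.96] 25 [ 0.50483392 -0.15666451  0.037     ]
t rim [318.25       189.08333333] [317 187   3   5  12]
s yel [291.22727273 248.40909091] 22 [ 0.48501667 -0.19737153  0.037     ]
s grn [282.04 234.16] 25 [ 0.50659849 -0.15415758  0.037     ]
s rim [292.74354658 216.34680135] [ 255  205   90   42 1782]
s rim [258.15384615 251.23076923] [255 249   7   5  13]
```

Run:
```python
from h import *
t=grab_frame("top");s=grab_frame("scene")
h=cv2.cvtColor(t["pixels"],cv2.COLOR_RGB2HSV).astype(int)
print(h[180,296:344].tolist())
b=t["pixels"].astype(int); d=b[...,2]-b[...,0]
m=np.zeros(d.shape,np.uint8); m[155:200,298:342]=(d[155:200,298:342]<18)
for x in blobs(m,50):
    print(x)
c,_=cv2.findContours(m,cv2.RETR_EXTERNAL,cv2.CHAIN_APPROX_NONE); c=max(c,key=len); el=cv2.fitEllipse(c); print("top ell",el)
print(onz(t,*el[0],.069),onz(t,*el[0],.055))
for dx,dy in((-.0355,0),(.0355,0),(0,.0355),(0,-.0355)):pass
h=cv2.cvtColor(s["pixels"],cv2.COLOR_RGB2HSV).astype(int)
b=s["pixels"].astype(int); lum=b.sum(2)/3
crop(s,280,205,60,50,12,"pics/s2.png"); crop(t,295,155,50,50,12,"pics/t2.png")
```

```text
[[105, 101, 83], [105, 102, 85], [104, 100, 84], [105, 97, 87], [106, 93, 82], [104, 102, 75], [104, 81, 63], [150, 8, 61], [0, 16, 93], [5, 26, 109], [9, 20, 88], [18, 15, 84], [10, 10, 77], [30, 17, 77], [23, 15, 70], [120, 4, 60], [10, 16, 47], [100, 20, 39], [45, 14, 36], [45, 13, 39], [0, 7, 36], [170, 20, 38], [42, 33, 39], [165, 26, 40], [45, 13, 39], [50, 25, 31], [170, 29, 26], [140, 26, 30], [70, 45, 34], [68, 24, 43], [38, 23, 45], [0, 0, 57], [0, 0, 67], [30, 11, 70], [170, 10, 76], [170, 10, 73], [5, 17, 92], [4, 17, 119], [165, 9, 114], [109, 47, 92], [103, 90, 82], [104, 89, 83], [104, 99, 80], [104, 91, 84], [103, 108, 80], [103, 104, 81], [103, 103, 82], [103, 93, 74]]
(array([318.28985507, 180.25863991]), array([302, 163,  34,  37, 897], dtype=int32), ((318.17645263671875, 180.2058868408203), (31.727235794067383, 34.471214294433594), 30.963756561279297))
top ell ((318.3179016113281, 180.3885955810547), (31.437084197998047, 34.92011260986328), 21.65801429748535)
[ 0.52670455 -0.19482366  0.069     ] [ 0.52945187 -0.19647043  0.055     ]
```

```bash
sleep 1
```

```text
(no output)
```

View pics/s2.png

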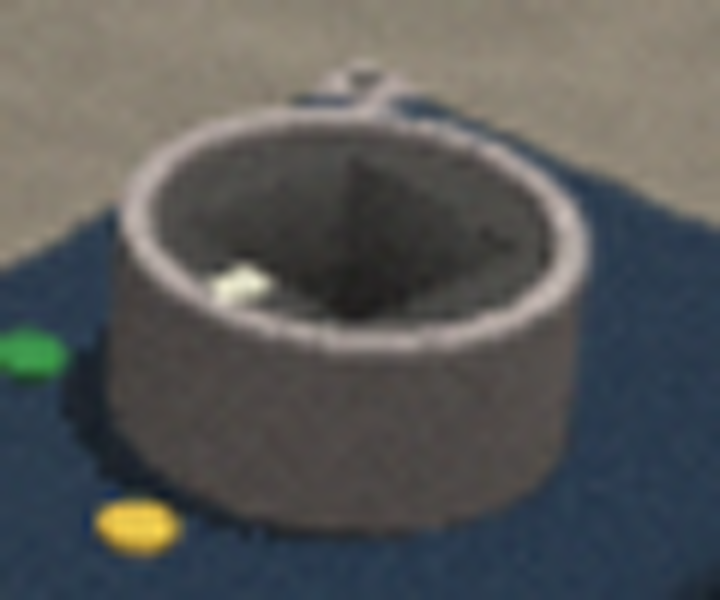

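View pics/t2.png

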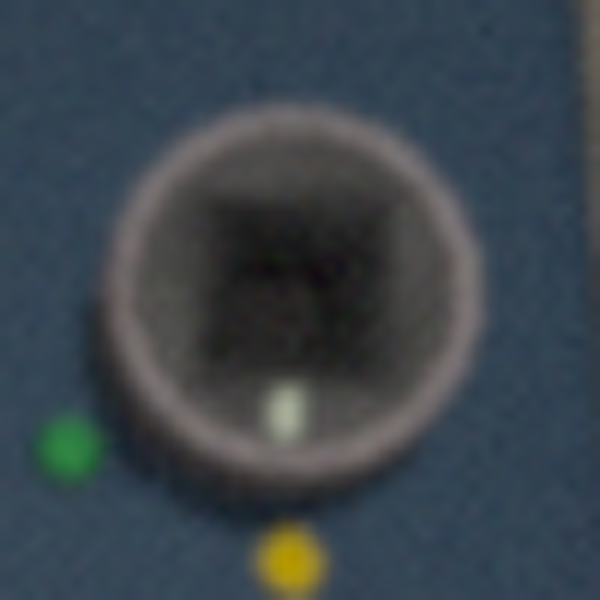

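Run:
```python
from h import *
t=grab_frame("top");s=grab_frame("scene")
T=(319.04,178.6);S=(309.1,223.5)
print(tri(t,T,s,S),onz(t,*T,.069),onz(s,*S,.069))
c=tri(t,T,s,S)[0]
# rim projected extents check
for n,f in(("t",t),("s",s)):
    P=np.array([proj(f,[c[0]+.0355*np.cos(a),c[1]+.0355*np.sin(a),.069]) for a in np.linspace(0,6.28,100)]); print(n,P.min(0),P.max(0))
mk=[(295+286/12-.5,155+413/12-.5),(280+242/12-.5,205+285/12-.5)]
print("mark",tri(t,mk[0],s,mk[1]))
M=tri(t,mk[0],s,mk[1])[0]
y=tri(t,(318.63,201.26),s,(291.2,248.4)); g=tri(t,(300.4,191.96),s,(282.04,234.16)); print(y,g)
for nm,p in(("mark",M),("y",y[0]),("g",g[0])): print(nm,np.degrees(np.arctan2(p[1]-c[1],p[0]-c[0])),np.hypot(*(p-c)[:2]))
st=get_state()
from scipy.spatial.transform import Rotation as R
print(R.from_euler("xyz",st["ee_rot"]).as_matrix(),st["eef_pos"])
```

```text
(array([ 0.53074374, -0.19640582,  0.06963487]), np.float64(1.4824028896246907e-05)) [ 0.53087632 -0.19648672  0.069     ] [ 0.53158127 -0.19573886  0.069     ]
t [303.40756948 163.43472052] [334.60138163 194.05214059]
s [289.35701448 214.00240564] [328.95775179 234.43655323]
mark (array([ 0.50711889, -0.19483983,  0.06849894]), np.float64(4.164368500364498e-05))
(array([ 0.48329979, -0.19885627,  0.03856204]), np.float64(0.00012171385635772917)) (array([ 0.50436231, -0.15639536,  0.03903299]), np.float64(0.00032435513061796167))
mark 176.2076628437603 0.02367669418791381
y -177.04334286471766 0.04750719179660707
g 123.39939619128839 0.04792511544225493
[[-1.84189950e-05 -9.32760665e-01 -3.60496243e-01]
 [ 5.71596725e-05 -3.60496243e-01  9.32760663e-01]
 [-9.99999998e-01 -3.42533315e-06  5.99562726e-05]] [ 0.24330303 -0.62957615  0.22653456]
```

The triangulated points agree with the given sizes:

| Item | Measured |
|---|---|
| Red grip | (0.4845, -0.0135, 0.083), handle yaw about 5° |
| Socket | (0.531, -0.196, 0.069) |
| Lock | about 0.12 rad; dots 60° apart, as expected |

Next I'll move above the red key.

```bash
python3 -m crank '[[0,-0.04,0.044,0.02,0,0,0.6],[0,-0.08,0.088,0.05,0,0,0.6],[0,-0.12,0.132,0.08,0,0,0.6],[0,-0.447,0.487,0.281,0,0,0.6],[0,-0.447,0.487,0.281,0,0,0.6],[0,-0.447,0.487,0.281,0,0,0.6],[0,-0.447,0.487,0.281,0,0,0.6],[0,-0.447,0.487,0.281,0,0,0.6],[0,-0.447,0.487,0.281,0,0,0.6],[0,-0.447,0.487,0.281,0,0,0.6]]' 50
```

```text
t: 1.75
eef_pos: [0.4662, -0.0604, 0.2272]
ee_rot: [-1.462, 1.569, 0.197]
force: [1.5, -0.5, 0.0]
width: 0.0524
```

```bash
cat > g.py <<'E'
from h import *
from scipy.spatial.transform import Rotation as R
import sys
def go(x,y,z,jaw,quiet=False):
    s=get_state();M=R.from_euler("xyz",s["ee_rot"]).as_matrix();zz=M[:,2]
    j=np.degrees(np.arctan2(zz[1],zz[0])); p=s["eef_pos"]
    dj=(jaw-j+90)%180-90
    print("t",round(s["t"],2),"p",p.round(4),"jaw",round(j,2),"q",s["q"].round(2),"w",s["width"],"F",s["force"].round(1),"M",s["moment"].round(2))
    print("shift",(M.T@(np.array([x,y,z])-p)).round(4),"wx",round(-np.radians(dj),3), "xdir",M[:,0].round(4))
if __name__=="__main__": go(*map(float,sys.argv[1:]))
E
python3 g.py 0.4845 -0.0135 0.15 95
```

```text
t 1.75 p [ 0.4662 -0.0604  0.2272] jaw 95.05 q [ 0.29  0.01 -0.42  0.   -1.13 -1.77] w 0.05235605389866887 F [ 1.5 -0.5  0. ] M [-0.17 -0.2   0.01]
shift [ 0.0772 -0.0222  0.0451] wx 0.001 xdir [ 1.5e-03  3.0e-04 -1.0e+00]
```

```bash
python3 -m crank '[[0,0,0,0,0,0,0.6]]' ; python3 g.py 0.4845 -0.0135 0.12 95
```

```text
t: 1.88
eef_pos: [0.4671, -0.059, 0.2268]
ee_rot: [-1.347, 1.57, 0.317]
force: [-0.3, -0.6, 1.0]
width: 0.0526
t 1.88 p [ 0.4671 -0.059   0.2268] jaw 95.33 q [ 0.29  0.02 -0.42 -0.   -1.13 -1.77] w 0.052586178423114464 F [-0.3 -0.6  1. ] M [-0.11  0.1   0.01]
shift [ 0.1068 -0.0215  0.0437] wx 0.006 xdir [ 9.e-04  3.e-04 -1.e+00]
```

```bash
python3 -m crank '[[0.04,-0.021,0.044,0.006,0,0,0.6],[0.07,-0.021,0.044,0.006,0,0,0.6],[0.1,-0.021,0.044,0.006,0,0,0.6],[0.1,-0.021,0.044,0.006,0,0,0.6]]' ; python3 g.py 0.4845 -0.0135 0.064 95
python3 - <<'E'
from h import *
for n,w in(("top",(180,130,180,110)),("scene",(150,100,190,140))): crop(grab_frame(n),*w,4,f"pics/{n}_a.png")
E
```

```text
t: 2.38
eef_pos: [0.4811, -0.0179, 0.125]
ee_rot: [1.804, 1.566, -2.828]
force: [0.6, -0.7, 0.5]
width: 0.0528
t 2.38 p [ 0.4811 -0.0179  0.125 ] jaw 94.64 q [ 0.37  0.14 -0.54 -0.   -0.89 -1.86] w 0.05281082425129484 F [ 0.6 -0.7  0.5] M [-0.03 -0.02 -0.05]
shift [ 0.0609 -0.004   0.0041] wx -0.006 xdir [-0.0043 -0.0014 -1.    ]
```

```bash
sleep 1
```

```text
(no output)
```

View pics/scene_a.png

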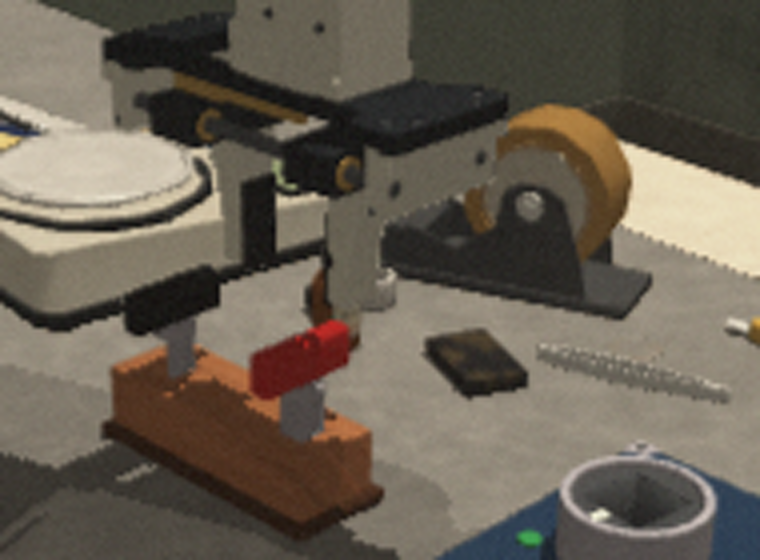

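View pics/top_a.png

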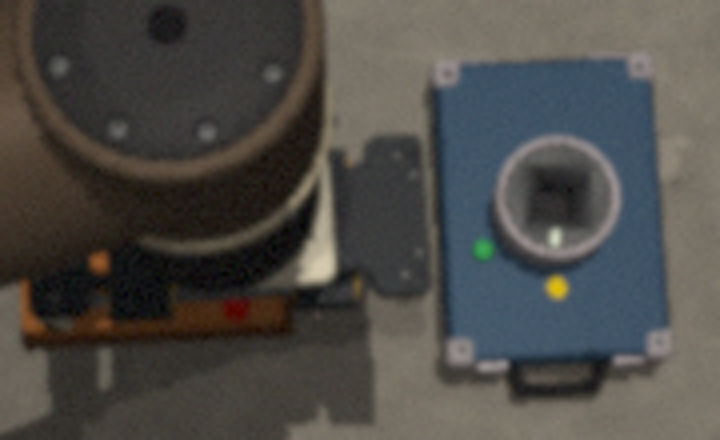

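Run:
```python
from h import *
s=grab_frame("scene"); st=get_state(); print(st["t"],st["eef_pos"])
p=st["eef_pos"]
for d in (0,.0264,-.0264): print(d,(proj(s,p+np.array([-.09*d,d,0]))-[150,100])*4)
print((proj(s,[.4845,-.0135,.082])-[150,100])*4, -s["extrinsics"][:3,:3].T@s["extrinsics"][:3,3])
```

```text
2.525 [ 0.48355492 -0.01714123  0.12790923]
0 [300.19396642 280.08821984]
0.0264 [262.44435509 264.82095243]
-0.0264 [339.36475952 295.93026302]
[298.03891722 361.51467916] [-0.0050642  -0.61725515  0.47224395]
```

```bash
python3 g.py 0.4845 -0.0135 0.064 95;python3 -m crank '[[0,0,0.0035,0,0,0,0.6],[0.03,0,0.0035,0,0,0,0.6],[0.045,0,0.0035,0,0,0,0.6],[0.06,0,0.0035,0,0,0,0.6],[0.062,0,0.0035,0,0,0,0.6],[0.062,0,0.0035,0,0,0,0.6]]' ; python3 g.py 0.4845 -0.0135 0.064 95
python3 - <<'E'
from h import *
for n,w in(("scene",(150,100,190,140)),): crop(grab_frame(n),*w,4,f"pics/{n}_b.png")
E
```

```text
t 2.52 p [ 0.4836 -0.0171  0.1279] jaw 94.67 q [ 0.37  0.14 -0.54  0.   -0.9  -1.86] w 0.05255172296113304 F [-1.   0.2  0.3] M [-0.02 -0.05 -0.05]
shift [ 0.0639 -0.0011  0.0036] wx -0.006 xdir [ 1.7e-03  2.0e-04 -1.0e+00]
t: 3.28
eef_pos: [0.483, -0.0132, 0.0653]
ee_rot: [-1.419, 1.57, 0.233]
force: [-0.3, 0.5, 0.3]
width: 0.0528
t 3.27 p [ 0.483  -0.0132  0.0653] jaw 94.7 q [ 0.38  0.22 -0.61  0.   -0.74 -1.87] w 0.052796717417375724 F [-0.3  0.5  0.3] M [-0.02  0.01 -0.03]
shift [ 0.0013 -0.0015 -0.0005] wx -0.005 xdir [ 1.e-03  2.e-04 -1.e+00]
```

```bash
sleep 1
```

```text
(no output)
```

View pics/scene_b.png

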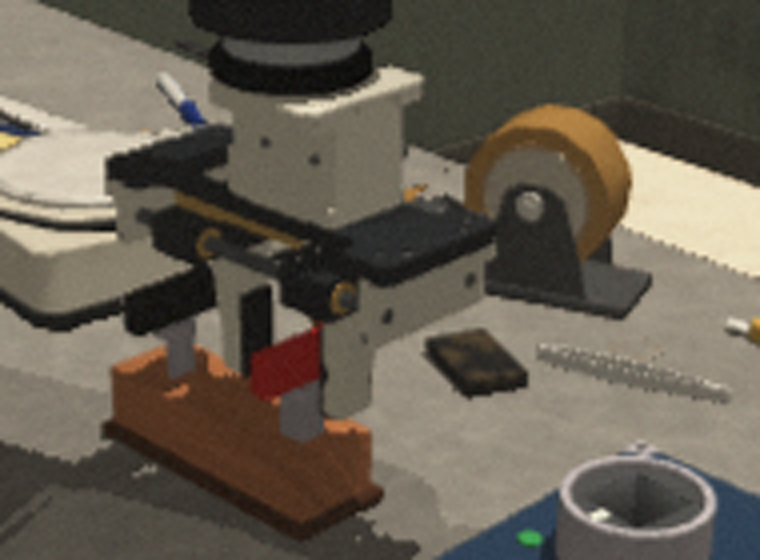

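The fingers straddle the red handle, which shows at about (290,365) in the crop. The black key is clear of the gripper. Closing now.

```bash
python3 -m crank '[[0,0,0,0,0,0,0],[0,0,0,0,0,0,0],[0,0,0,0,0,0,0],[0,0,0,0,0,0,0]]' 50; python3 g.py 0.4845 -0.0135 0.064 95
```

```text
t: 3.82
eef_pos: [0.4825, -0.0133, 0.0646]
ee_rot: [-1.616, 1.571, 0.037]
force: [-0.3, -0.2, -0.9]
width: 0.018
t 3.83 p [ 0.4825 -0.0133  0.0646] jaw 94.69 q [ 0.38  0.22 -0.61  0.   -0.74 -1.87] w 0.017957588201994158 F [-0.3 -0.2 -0.9] M [ 0.05 -0.03 -0.04]
shift [ 0.0006 -0.002  -0.0003] wx -0.005 xdir [ 1.e-04  0.e+00 -1.e+00]
```

```bash
python3 -m crank '[[0,0,0,0,0,0,0],[0,0,0,0,0,0,0],[-0.01,0,0,0,0,0,0],[-0.03,0,0,0,0,0,0],[-0.055,0,0,0,0,0,0],[-0.09,0,0,0,0,0,0],[-0.12,0,0,0,0,0,0],[-0.12,0,0,0,0,0,0]]' 50; python3 g.py 0.531 -0.196 0.2 176.2;  python3 - <<'E'
from h import *
for n,w in(("scene",(150,80,190,140)),): crop(grab_frame(n),*w,4,f"pics/{n}_c.png")
E
```

```text
t: 4.82
eef_pos: [0.4839, -0.013, 0.1875]
ee_rot: [-1.367, 1.566, 0.286]
force: [0.4, 0.6, -1.0]
width: 0.015
t 4.83 p [ 0.4839 -0.013   0.1875] jaw 94.7 q [ 0.38  0.07 -0.46  0.   -1.04 -1.87] w 0.015049033672245181 F [ 0.4  0.6 -1. ] M [-0.   -0.02  0.03]
shift [-0.0125 -0.032  -0.1863] wx -1.422 xdir [ 0.0049  0.0015 -1.    ]
```

```bash
sleep 1
```

```text
(no output)
```

View pics/scene_c.png

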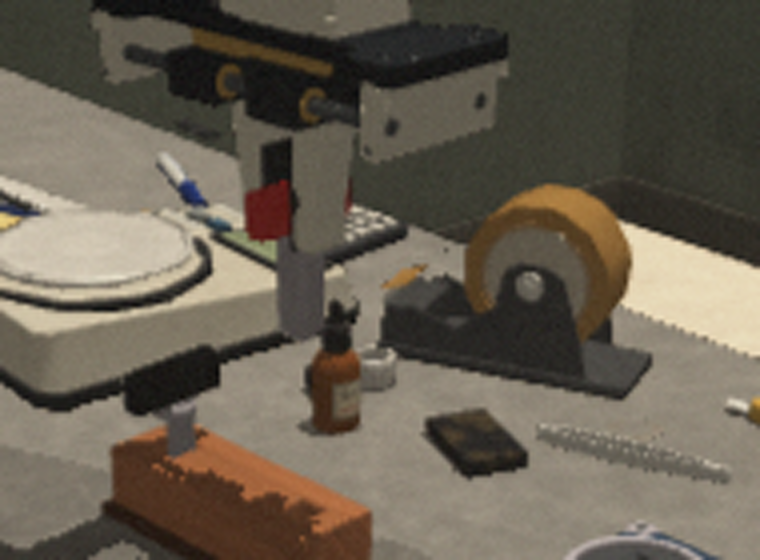

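The key is held upright and clear of the stand, and the black key has not moved. The lock turns clockwise and q6 is already at -1.87, so I'll go in a quarter turn counter-clockwise to keep that joint in range.

```bash
python3 -m crank '[[0,-0.005,-0.02,-0.15,0,0,0],[0,-0.01,-0.05,-0.33,0,0,0],[0,-0.015,-0.08,-0.51,0,0,0],[0,-0.02,-0.11,-0.69,0,0,0],[0,-0.025,-0.14,-0.87,0,0,0],[0,-0.032,-0.17,-1.05,0,0,0],[0,-0.032,-0.186,-1.23,0,0,0],[0,-0.032,-0.186,-1.42,0,0,0],[0,-0.032,-0.186,-1.42,0,0,0],[0,-0.032,-0.186,-1.42,0,0,0]]'; python3 g.py 0.531 -0.196 0.15 176.2;  python3 - <<'E'
from h import *
s=grab_frame("scene");t=grab_frame("top")
crop(s,220,120,190,140,4,"pics/scene_d.png");crop(t,250,110,150,120,4,"pics/top_d.png")
for n,f in(("t",t),("s",s)):
    for b in blobs(redmask(f),8): print(n,b[0],b[1])
E
```

```text
t: 6.12
eef_pos: [0.5292, -0.1959, 0.184]
ee_rot: [-0.111, 1.57, 2.958]
force: [0.6, 0.8, -0.8]
width: 0.0144
t 6.12 p [ 0.5292 -0.1959  0.184 ] jaw 175.82 q [-0.01  0.21 -0.3  -0.   -1.07 -0.07] w 0.014394885750608913 F [ 0.6  0.8 -0.8] M [ 0.05  0.09 -0.01]
shift [ 0.034   0.     -0.0018] wx -0.007 xdir [-1.e-03  2.e-04 -1.e+00]
s [125.9         91.61666667] [119  87  13  10  60]
s [121.77777778 110.55555556] [120 110   5   2   9]
s [320.80120482 157.73493976] [315 149  13  17 166]
```

```bash
sleep 1
```

```text
(no output)
```

View pics/scene_d.png

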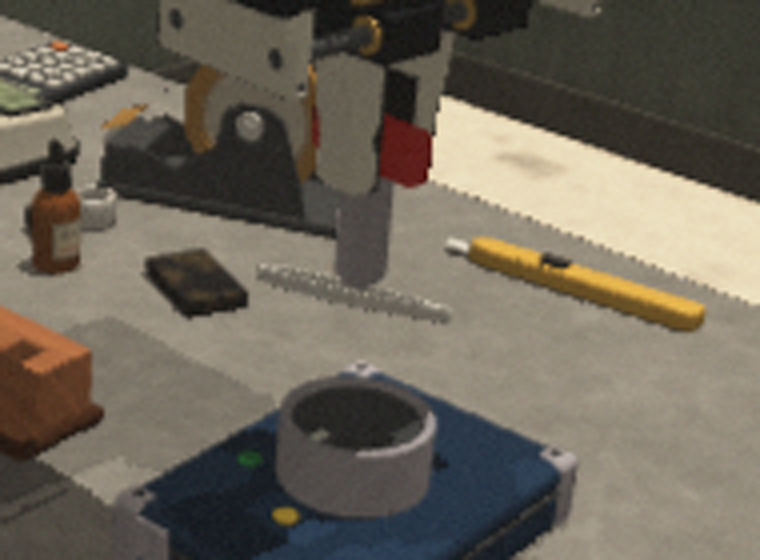

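View pics/top_d.png

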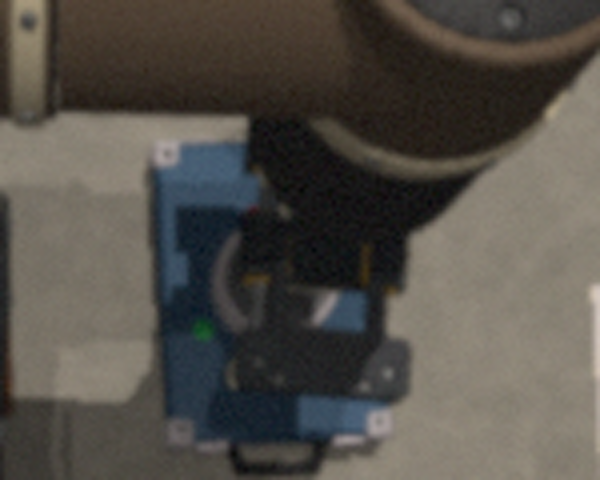

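Run:
```python
from h import *
s=grab_frame("scene")
f=s["pixels"].astype(int)
for v in (175,180,183,186): print(v,f[v,300:325].sum(1)//3)
for y in (-.196,-.194,-.198):
  for z in (.135,.145,.155): print(y,z,proj(s,[.5292,y,z]))
```

```text
175 [ 75  76  80  75  84  74  76  77  75  72  71  71  68  75  73  72  74  86
 132 137 138 134 135 135 138]
180 [135 124 126 118  82  73  76  78  77  75  70  71  76  72  72  72  71 114
 134 135 136 138 139 140 141]
183 [138 136 140 125  83  76  79  75  71  70  71  74  75  71  73  72  75 129
 136 138 138 139 140 141 141]
186 [135 137 133 110  82  78  76  72  74  73  70  72  71  70  72  72  86 129
 138 136 134 134 133 133 138]
-0.196 0.135 [311.13521454 191.27411855]
-0.196 0.145 [311.57684851 186.09281581]
-0.196 0.155 [312.02370992 180.85018401]
-0.194 0.135 [310.25392302 190.88107809]
-0.194 0.145 [310.68961976 185.70639608]
-0.194 0.155 [311.13046474 180.47056956]
-0.198 0.135 [312.01953626 191.66851043]
-0.198 0.145 [312.46714584 186.48057202]
-0.198 0.155 [312.92006281 181.23111918]
```

The shank's centre line shows at u≈310.2, which puts the key axis about 2–3 mm towards +y from the tool's centre. I'll allow for that, then descend in stages.

```bash
python3 -m crank '[[0.03,0.0025,-0.0018,0,0,0,0],[0.055,0.0025,-0.0018,0,0,0,0],[0.07,0.0025,-0.0018,0,0,0,0],[0.07,0.0025,-0.0018,0,0,0,0]]'; python3 g.py 0.531 -0.1985 0.0915 176.2;  python3 - <<'E'
from h import *
s=grab_frame("scene")
crop(s,220,140,190,140,4,"pics/scene_e.png")
E
```

```text
t: 6.78
eef_pos: [0.5307, -0.1986, 0.1138]
ee_rot: [0.057, 1.569, 3.129]
force: [0.2, -0.1, -0.8]
width: 0.0144
t 6.78 p [ 0.5307 -0.1986  0.1138] jaw 176.02 q [-0.01  0.28 -0.38 -0.   -0.91 -0.06] w 0.014414960012157101 F [ 0.2 -0.1 -0.8] M [0.01 0.09 0.  ]
shift [ 0.0223 -0.0001 -0.0004] wx -0.003 xdir [-0.002  0.    -1.   ]
```

```bash
sleep 1
```

```text
(no output)
```

View pics/scene_e.png

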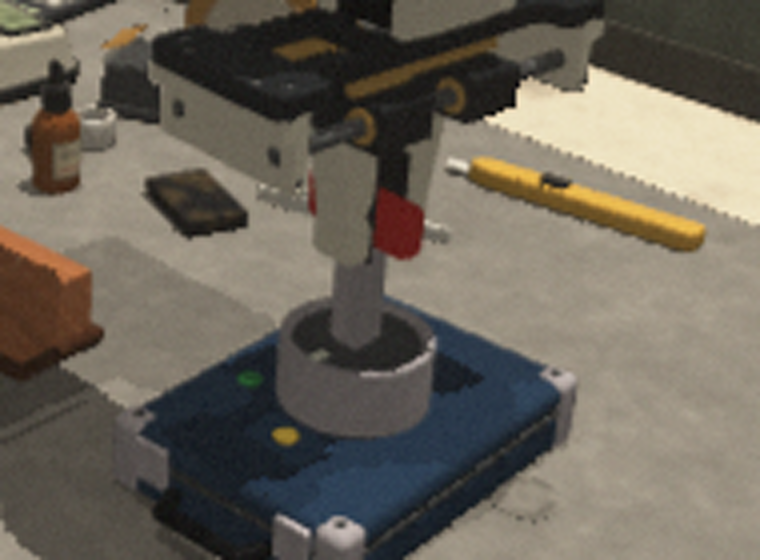

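The tip, at about (357,345) in the crop, is inside the mouth and central. Pressing on in small steps.

```bash
python3 -m crank '[[0.004,0,0,0,0,0,0],[0.008,0,0,0,0,0,0],[0.012,0,0,0,0,0,0],[0.012,0,0,0,0,0,0]]'; python3 g.py 0.531 -0.1985 0.0915 176.2; python3 -m crank '[[0.004,0,0,0,0,0,0],[0.008,0,0,0,0,0,0],[0.008,0,0,0,0,0,0]]'; python3 g.py 0.531 -0.1985 0.0915 176.2
```

```text
t: 7.32
eef_pos: [0.531, -0.1987, 0.1023]
ee_rot: [-0.046, 1.57, 3.026]
force: [-0.5, -0.1, -0.6]
width: 0.0147
t 7.33 p [ 0.531  -0.1987  0.1023] jaw 176.04 q [-0.01  0.3  -0.39 -0.   -0.88 -0.06] w 0.014745787130150277 F [-0.5 -0.1 -0.6] M [ 0.01  0.08 -0.05]
shift [ 0.0108 -0.0002 -0.    ] wx -0.003 xdir [-5.e-04  1.e-04 -1.e+00]
t: 7.7
eef_pos: [0.5309, -0.1987, 0.0941]
ee_rot: [-0.005, 1.57, 3.067]
force: [0.3, 0.0, -1.3]
width: 0.0148
t 7.7 p [ 0.5309 -0.1987  0.0941] jaw 176.05 q [-0.01  0.31 -0.4  -0.   -0.87 -0.06] w 0.01477943222863727 F [ 0.3  0.  -1.3] M [0.03 0.1  0.03]
shift [ 0.0026 -0.0002 -0.0001] wx -0.003 xdir [-9.e-04  1.e-04 -1.e+00]
```

```bash
python3 -m crank '[[0.001,0,0,0,0,0,0],[0.002,0,0,0,0,0,0],[0.003,0,0,0,0,0,0],[0.003,0,0,0,0,0,0]]'; python3 g.py 0.531 -0.1985 0.0915 176.2
```

```text
t: 8.2
eef_pos: [0.5312, -0.1987, 0.0915]
ee_rot: [-1.772, 1.571, 1.3]
force: [-0.0, -0.4, -0.1]
width: 0.0148
t 8.2 p [ 0.5312 -0.1987  0.0915] jaw 176.05 q [-0.01  0.31 -0.4  -0.   -0.86 -0.06] w 0.01477876759012914 F [-0.  -0.4 -0.1] M [ 0.02  0.09 -0.02]
shift [ 0.     -0.0002  0.0002] wx -0.003 xdir [ 0.  0. -1.]
```

```bash
python3 -m crank '[[0.001,0,0,0,0,0,0],[0.002,0,0,0,0,0,0],[0.002,0,0,0,0,0,0]]'; python3 g.py 0.531 -0.1985 0.0915 176.2
```

```text
t: 8.57
eef_pos: [0.5311, -0.1987, 0.0895]
ee_rot: [-0.125, 1.571, 2.948]
force: [-0.3, -0.3, -0.8]
width: 0.0145
t 8.57 p [ 0.5311 -0.1987  0.0895] jaw 176.04 q [-0.01  0.31 -0.4  -0.   -0.86 -0.06] w 0.014495371169608905 F [-0.3 -0.3 -0.8] M [ 0.03  0.07 -0.02]
shift [-0.002  -0.0002  0.0001] wx -0.003 xdir [-2.e-04  0.e+00 -1.e+00]
```

```bash
python3 -m crank '[[0.001,0,0,0,0,0,0],[0.0015,0,0,0,0,0,0],[0.0015,0,0,0,0,0,0]]'; python3 g.py 0.531 -0.1985 0.0915 176.2;  python3 - <<'E'
from h import *
s=grab_frame("scene")
crop(s,220,140,190,140,4,"pics/scene_f.png")
E
```

```text
t: 8.95
eef_pos: [0.5315, -0.1988, 0.0885]
ee_rot: [2.866, 1.57, -0.344]
force: [-0.4, -0.6, 4.1]
width: 0.015
t 8.95 p [ 0.5315 -0.1988  0.0885] jaw 176.06 q [-0.01  0.31 -0.41  0.   -0.85 -0.06] w 0.014959679642910784 F [-0.4 -0.6  4.1] M [ 0.05  0.38 -0.02]
shift [-0.003  -0.0003  0.0005] wx -0.002 xdir [ 7.e-04 -2.e-04 -1.e+00]
```

```bash
sleep 1
```

```text
(no output)
```

View pics/scene_f.png

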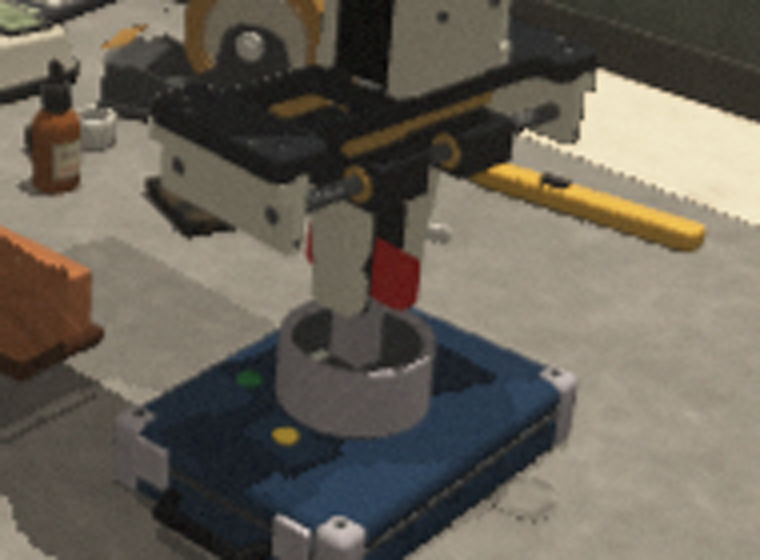

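```bash
python3 -m crank '[[0.001,0,0,0,0,0,0],[0.001,0,0,0,0,0,0]]'; python3 g.py 0.531 -0.1985 0.0915 176.2
```

```text
t: 9.25
eef_pos: [0.5319, -0.199, 0.0884]
ee_rot: [2.756, 1.569, -0.454]
force: [-1.9, 0.3, 10.8]
width: 0.0145
t 9.25 p [ 0.5319 -0.199   0.0884] jaw 176.08 q [-0.01  0.31 -0.41  0.   -0.85 -0.06] w 0.014475128982777065 F [-1.9  0.3 10.8] M [ 0.16  0.99 -0.01]
shift [-0.0031 -0.0005  0.001 ] wx -0.002 xdir [ 1.6e-03 -8.0e-04 -1.0e+00]
```

The key stopped hard at 10.8 N, so it is home on the floor of the well. Now I'll turn it clockwise about the key's axis, which means positive tool x.

```bash
python3 -m crank '[[-0.0005,0,0.0002,0.1,0,0,0],[-0.0005,0,0.0005,0.2,0,0,0],[-0.0005,-0.0001,0.0008,0.3,0,0,0],[-0.0005,-0.0002,0.001,0.4,0,0,0],[-0.0005,-0.0003,0.0013,0.5,0,0,0],[-0.0005,-0.0005,0.0015,0.6,0,0,0],[-0.0005,-0.0006,0.0017,0.7,0,0,0],[-0.0005,-0.0008,0.0019,0.8,0,0,0],[-0.0005,-0.001,0.0021,0.9,0,0,0],[-0.0005,-0.0012,0.0023,1.0,0,0,0]]' 60; python3 g.py 0.531 -0.1985 0.0885 105.6;  python3 - <<'E'
from h import *
s=grab_frame("scene")
crop(s,220,140,190,140,4,"pics/scene_g.png")
E
```

```text
t: 10.5
eef_pos: [0.5291, -0.1977, 0.0884]
ee_rot: [-3.014, 1.57, -0.945]
force: [-3.0, -0.2, 10.2]
width: 0.0144
t 10.5 p [ 0.5291 -0.1977  0.0884] jaw 118.6 q [-0.01  0.31 -0.41  0.   -0.85 -1.06] w 0.01440986090038864 F [-3.  -0.2 10.2] M [-0.07  1.02  0.14]
shift [-0.     -0.0013 -0.0016] wx 0.227 xdir [ 5.e-04 -6.e-04 -1.e+00]
```

```bash
sleep 1
```

```text
(no output)
```

View pics/scene_g.png

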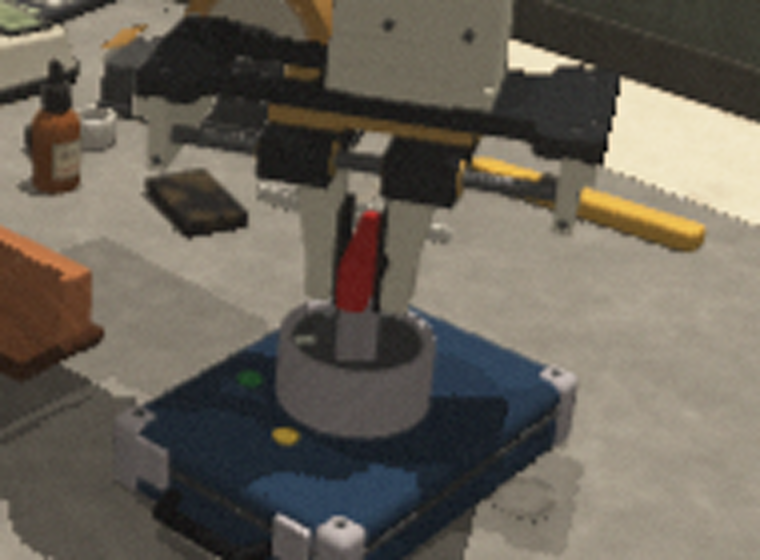

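The lock is turning: Mz is 0.14, which matches its friction, and the mark has moved towards green. On to the stop, with some over-travel.

```bash
python3 -m crank '[[0,0,0.0002,0.08,0,0,0],[0,0,0.0004,0.16,0,0,0],[0,0,0.0006,0.2,0,0,0],[0,0,0.0006,0.24,0,0,0],[0,0,0.0006,0.24,0,0,0]]' 60; python3 g.py 0.531 -0.1985 0.0885 105.6
```

```text
t: 11.18
eef_pos: [0.5289, -0.1971, 0.0885]
ee_rot: [-2.486, 1.57, -0.654]
force: [-2.5, 0.7, 8.5]
width: 0.0145
t 11.18 p [ 0.5289 -0.1971  0.0885] jaw 105.0 q [-0.01  0.31 -0.41  0.   -0.85 -1.3 ] w 0.01452330220923848 F [-2.5  0.7  8.5] M [0.08 0.93 0.15]
shift [-0.     -0.0016 -0.0019] wx -0.01 xdir [ 7.e-04 -5.e-04 -1.e+00]
```

Still only friction torque, so I'll continue in small steps until it rises sharply.

```bash
python3 -m crank '[[0,0,0.0001,0.04,0,0,0],[0,0,0.0001,0.06,0,0,0],[0,0,0.0001,0.06,0,0,0]]' 60; python3 g.py 0.531 -0.1985 0.0885 105.6;  python3 -m crank '[[0,0,0.0001,0.03,0,0,0],[0,0,0.0001,0.05,0,0,0],[0,0,0.0001,0.05,0,0,0]]' 60; python3 g.py 0.531 -0.1985 0.0885 105.6
```

```text
t: 11.55
eef_pos: [0.5289, -0.1969, 0.0885]
ee_rot: [-2.384, 1.57, -0.611]
force: [-2.9, 0.8, 8.8]
width: 0.0143
t 11.55 p [ 0.5289 -0.1969  0.0885] jaw 101.58 q [-0.01  0.31 -0.41  0.   -0.85 -1.36] w 0.014282540349260978 F [-2.9  0.8  8.8] M [0.2  0.95 0.16]
shift [-0.     -0.0018 -0.002 ] wx -0.07 xdir [ 7.e-04 -5.e-04 -1.e+00]
t: 11.92
eef_pos: [0.5289, -0.1968, 0.0884]
ee_rot: [-2.386, 1.57, -0.663]
force: [-2.7, 0.4, 8.9]
width: 0.0142
t 11.93 p [ 0.5289 -0.1968  0.0884] jaw 98.73 q [-0.01  0.31 -0.41  0.   -0.85 -1.41] w 0.014233808015823501 F [-2.7  0.4  8.9] M [0.3  0.95 0.26]
shift [-0.0001 -0.0018 -0.002 ] wx -0.12 xdir [ 7.e-04 -5.e-04 -1.e+00]
```

```bash
python3 -m crank '[[0,0,0.0001,0.03,0,0,0],[0,0,0.0001,0.05,0,0,0],[0,0,0.0001,0.05,0,0,0]]' 60; python3 g.py 0.531 -0.1985 0.0885 105.6
python3 - <<'E'
from h import *
s=grab_frame("scene")
crop(s,260,190,90,75,8,"pics/scene_h.png")
E
```

```text
t: 12.3
eef_pos: [0.5289, -0.1967, 0.0885]
ee_rot: [-2.337, 1.57, -0.664]
force: [-2.8, 1.1, 8.3]
width: 0.0144
t 12.3 p [ 0.5289 -0.1967  0.0885] jaw 95.88 q [-0.01  0.31 -0.41  0.   -0.85 -1.46] w 0.014374597304517433 F [-2.8  1.1  8.3] M [0.27 0.96 0.38]
shift [-0.     -0.0019 -0.002 ] wx -0.17 xdir [ 7.e-04 -5.e-04 -1.e+00]
```

```bash
sleep 1
```

View pics/scene_h.png

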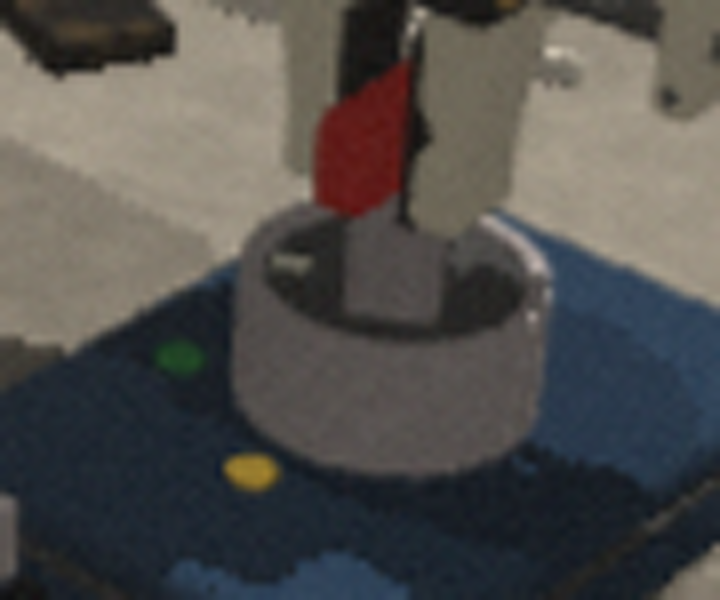

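Run:
```python
from h import *
s=grab_frame("scene")
for u,v in((295.75,222.4),):
  for z in(.0685,.067):
    p=onz(s,u,v,z); print(p,np.degrees(np.arctan2(p[1]+.1962,p[0]-.5310)),np.hypot(p[1]+.1962,p[0]-.531))
```

```text
[ 0.5168943  -0.17665453  0.0685    ] 125.81747063275948 0.024103861191817986
[ 0.51883349 -0.1750176   0.067     ] 119.8717061125424 0.02442781068875686
```

The mark is at about 125° and the green dot at 123.4°. The torque climbs steeply, so the lock is at its stop. One last firm push, then I'll unload the twist and the down-force and release.

```bash
python3 -m crank '[[0,0,0.0001,0.03,0,0,0],[0,0,0.0001,0.05,0,0,0],[0,0,0.0001,0.05,0,0,0]]' 60; python3 g.py 0.531 -0.1985 0.0885 105.6; python3 -m crank '[[0,0,0,-0.05,0,0,0],[-0.001,0,0,-0.12,0,0,0],[-0.001,0,0,-0.14,0,0,0]]' 60; python3 g.py 0.531 -0.1985 0.0885 105.6
```

```text
t: 12.78
eef_pos: [0.5288, -0.1965, 0.0885]
ee_rot: [-2.286, 1.57, -0.662]
force: [-2.4, 1.2, 8.3]
width: 0.0146
t 12.78 p [ 0.5288 -0.1965  0.0885] jaw 93.03 q [-0.01  0.31 -0.41  0.   -0.85 -1.51] w 0.014556627174992476 F [-2.4  1.2  8.3] M [0.43 1.   0.52]
shift [-0.     -0.002  -0.0021] wx -0.219 xdir [ 6.e-04 -5.e-04 -1.e+00]
t: 13.15
eef_pos: [0.5286, -0.1966, 0.0886]
ee_rot: [2.776, 1.571, -1.744]
force: [-1.0, -1.3, 1.6]
width: 0.0143
t 13.15 p [ 0.5286 -0.1966  0.0886] jaw 101.02 q [-0.01  0.31 -0.41  0.   -0.85 -1.37] w 0.014305995864155848 F [-1.  -1.3  1.6] M [-0.75  0.19 -0.05]
shift [ 0.0001 -0.002  -0.0023] wx -0.08 xdir [-0.e+00 -2.e-04 -1.e+00]
```

```bash
python3 -m crank '[[0,0,0,0,0,0,0.5],[0,0,0,0,0,0,0.5],[0,0,0,0,0,0,0.5],[0,0,0,0,0,0,0.5],[0,0,0,0,0,0,0.5]]' ; python3 g.py 0.531 -0.1985 0.0885 105.6;python3 - <<'E'
from h import *
s=grab_frame("scene")
crop(s,260,190,90,75,8,"pics/scene_i.png")
E
```

```text
t: 13.78
eef_pos: [0.5286, -0.1964, 0.0885]
ee_rot: [-0.052, 1.571, 1.71]
force: [-0.3, -0.3, 0.2]
width: 0.0436
t 13.78 p [ 0.5286 -0.1964  0.0885] jaw 100.98 q [-0.01  0.31 -0.41 -0.   -0.85 -1.37] w 0.04361237646868669 F [-0.3 -0.3  0.2] M [0.03 0.07 0.08]
shift [ 0.     -0.0019 -0.0025] wx -0.081 xdir [-0.  0. -1.]
```

```bash
sleep 1
```

```text
(no output)
```

View pics/scene_i.png

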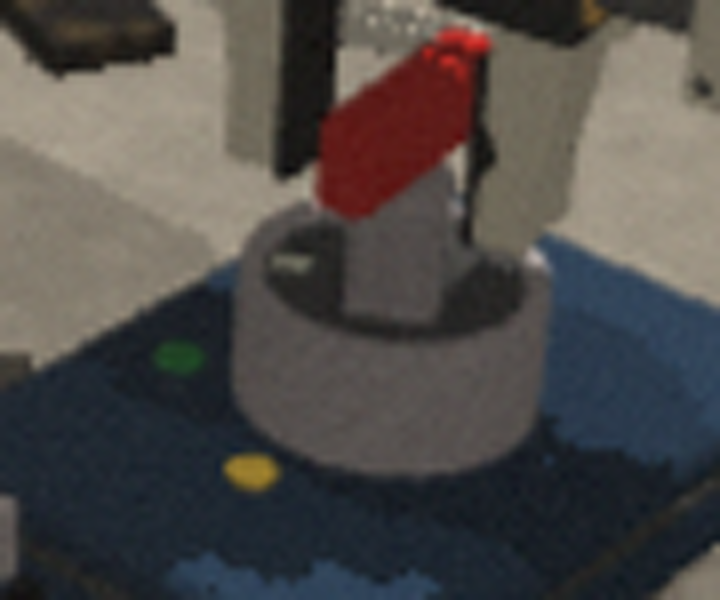

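The fingers are clear on both sides and the key stands free. Raising straight up, then moving aside for a clear final look.

```bash
python3 -m crank '[[-0.01,0,0,0,0,0,0.5],[-0.04,0,0,0,0,0,0.5],[-0.08,0,0,0,0,0,0.5],[-0.13,0,0,0,0,0,0.5],[-0.13,-0.05,-0.05,0,0,0,0.5],[-0.13,-0.05,-0.1,0,0,0,0.5],[-0.13,-0.05,-0.15,0,0,0,0.5],[-0.13,-0.05,-0.2,0,0,0,0.5],[-0.13,-0.05,-0.25,0,0,0,0.5],[-0.13,-0.05,-0.25,0,0,0,0.5]]' ; python3 g.py 0.531 -0.1985 0.0885 105.6;python3 - <<'E'
from h import *
s=grab_frame("scene");t=grab_frame("top")
crop(s,165,150,200,130,4,"pics/scene_j.png")
crop(t,180,130,180,110,4,"pics/top_j.png")
b=max(blobs(redmask(t)),key=lambda b:b[1][4]);c=max(blobs(redmask(s)),key=lambda b:b[1][4]);print(b[0],c[0],tri(t,b[0],s,c[0]))
E
```

```text
t: 15.08
eef_pos: [0.6247, -0.4357, 0.2175]
ee_rot: [1.313, 1.569, 3.072]
force: [-0.1, 0.8, 0.4]
width: 0.0437
t 15.07 p [ 0.6247 -0.4357  0.2175] jaw 100.78 q [-0.35  0.51  0.23  0.   -1.29 -1.03] w 0.0436944831699237 F [-0.1  0.8  0.4] M [0.07 0.07 0.03]
shift [0.1292 0.0475 0.2505] wx -0.084 xdir [-1.4e-03  1.0e-04 -1.0e+00]Traceback (most recent call last):
  File "<stdin>", line 5, in <module>
ValueError: max() iterable argument is empty
```

```bash
sleep 1
```

```text
(no output)
```

View pics/scene_j.png

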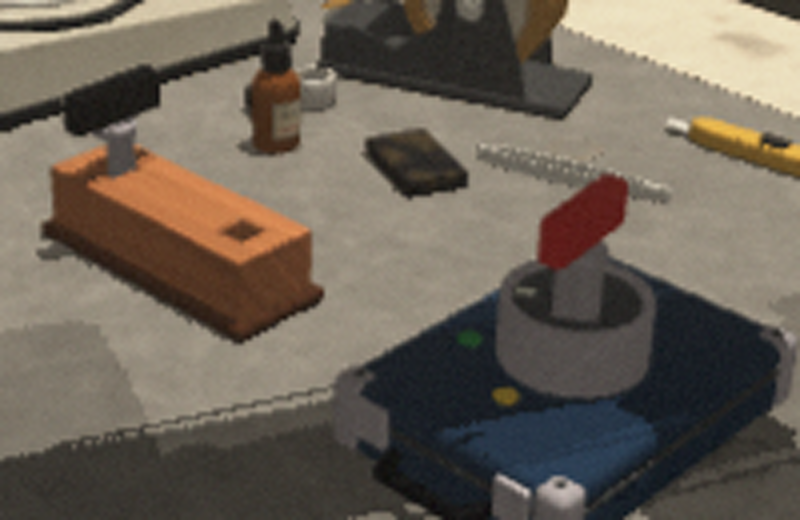

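View pics/top_j.png

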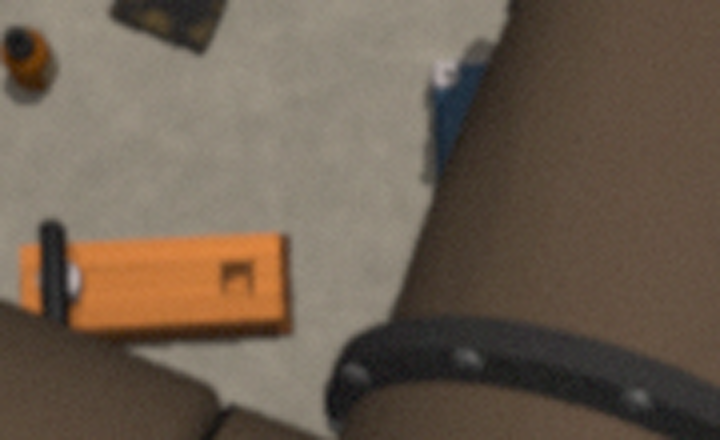

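The scene view shows the key standing in the lock, the black key in the stand, and the mark facing the green dot. The arm blocks the top view, so I'll back away for one more check.

```bash
python3 -m crank '[[0,0.05,-0.02,0,0,0,0.5],[0,0.1,-0.035,0,0,0,0.5],[0,0.15,-0.05,0,0,0,0.5],[0,0.2,-0.06,0,0,0,0.5],[0,0.25,-0.075,0,0,0,0.5],[0,0.3,-0.09,0,0,0,0.5],[0,0.35,-0.1,0,0,0,0.5],[0,0.35,-0.1,0,0,0,0.5]]'
python3 - <<'E'
from h import *
s=grab_frame("scene");t=grab_frame("top")
crop(s,255,175,90,90,6,"pics/scene_k.png")
crop(t,280,140,80,80,7,"pics/top_k.png")
for n,f in(("t",t),("s",s)):
    for b in blobs(redmask(f),8): print(n,b[0],b[1][4])
E
```

```text
t: 16.18
eef_pos: [0.2983, -0.5973, 0.2199]
ee_rot: [-2.717, 1.57, -0.957]
force: [0.4, -0.1, 0.0]
width: 0.0438
t [321.01204819 175.21084337] 166
s [125.96428571  91.57142857] 56
s [121.5 110.5] 10
s [310.34843206 204.63066202] 287
```

```bash
sleep 1
```

```text
(no output)
```

View pics/scene_k.png

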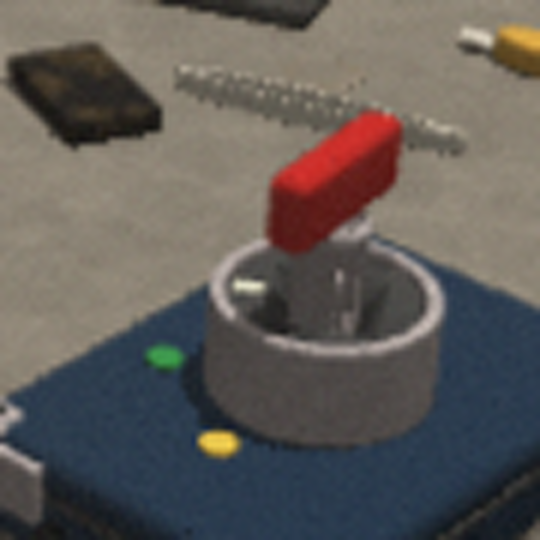

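View pics/top_k.png

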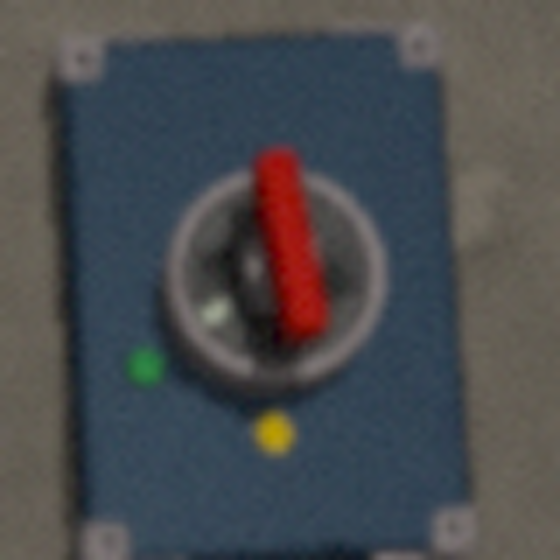

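Run:
```python
from h import *
s=grab_frame("scene");t=grab_frame("top")
print("handle",tri(t,(321.01,175.21),s,(310.35,204.63)))
a=(280+215/7-.5,140+313/7-.5);b=(255+249/6-.5,175+287/6-.5)
M=tri(t,a,s,b);print("mark",M)
for c in([.5307,-.1964],):
    p=M[0];print(np.degrees(np.arctan2(p[1]-c[1],p[0]-c[0])))
```

```text
handle (array([ 0.53051108, -0.19601625,  0.10825314]), np.float64(0.0004328561496321582))
mark (array([ 0.51773525, -0.17647851,  0.06822367]), np.float64(6.978007105369232e-05))
123.05577482637364
```

```bash
python3 -c "
from station import *
print(job_done())"
```

```text
the job is handed in; nothing more can be done
None
```

The case is locked and I have handed the job in, at about 16.5 s of the 38 s allowed. I took the red square key from the stand and pushed it home; it stopped hard on the floor of the well at about 11 N. I then turned it clockwise to its stop, where the torque rose from 0.15 to 0.52 N m, let go of it and backed the arm away.

- **Key seated:** the last pictures put the handle centre at (0.531, -0.196, 0.108). Fully home calls for a height of 0.109.
- **Lock at its stop:** the white mark is at 123.1° and the green dot at 123.4°. The estimate made while still gripping was 120–126°, depending on the height assumed for the mark.
- **Left as asked:** the key stands free with the gripper well clear. The black-handled key was still in the stand when last seen.
- **Disagreement:** the tool had to go about 3 mm lower than worked out before the key touched the floor. That fits the key sitting about 3 mm higher in the grip than assumed. The first camera fix on the handle also read about 2 mm higher than the nominal height.

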